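# Index the carousel dispenser to the relay and let it out through the slide gate

### The job

Get the plug-in relay out of the carousel dispenser: with the slide gate shut, turn the star knob clockwise until the relay's compartment stands over the outlet and the sprung pawl has dropped behind that tooth. Then draw the slide gate out to its end stop so that the relay falls into the tray, and push the gate fully home again; nothing else may fall out of the drum, and the things lying around stay where they are.

Things in the scene. Friction and masses are not known exactly. Their poses are not given: they have to be found in the camera images.
- dispenser: fixed grey dispenser with a round open aluminium drum: 8 equal 45 deg compartments between hub (radius 22 mm) and rim (radius 72 inside, 75 outside, top 90 mm up). Parts lie on its deck, 55 mm up. Origin: on the drum's axis at table height; x points away from outlet, gate and tray, which lie on the -x side towards the robot; z up. A ratchet ring at the drum's foot has radius 89 mm
- outlet (a point): middle of the outlet, 53 mm from the drum's axis on the -x side, in the floor: one 45 deg wedge, closed by the gate. Compartments come to it from the dispenser's -y side: at the start the relay's compartment is 1, 2 or 3 teeth away, centred at 225, 270 or 315 deg (counter-clockwise from the dispenser's x axis); the outlet is at 180 deg
- tray (a point): middle of the tray's floor, 5 mm up, 80 mm from the drum's axis below the outlet's front; inside it is 69 mm wide and reaches from a steep ramp below the outlet to a lip 18 mm high, 124 mm from the axis
- carousel (a joint): turn of drum and knob, rad, clockwise from above positive; 0 to 0.06 at the start. A tooth every 0.785 rad (45 deg): caught at k x 0.785 or a little past, once the pawl has clicked in (turn 0.04 to 0.08 past to be sure). It then goes back no more than 0.01: turned gently back it sets against the pawl. 0.1 to 0.3 Nm, no end stop, stays where left; a tooth too far cannot be turned back while the pawl is in
- knob_mid (a point): centre of the black star knob on the drum's axis, half-way up its grip: 40 mm across, 30 mm high, from 106 to 136 mm above the table; nothing beside it above the drum's rim (89.5 mm)
- pawl (a joint): lift of the sprung steel pawl that rides on the ratchet ring, rad: about 0 when it has dropped behind a tooth, rising to about 0.15 on a tooth's tip
- pawl_nose (a point): nose of the pawl, on the +y side of the drum (90 deg), 61 mm up; its pivot is 50 mm away, towards the outlet side
- gate (a joint): travel of the slide gate, m: 0 shut (home), 0.055 at its end stop; it slides straight out along the dispenser's -x axis, takes about 2 N and stays where it is left
- gate_knob (a point): centre of the gate's upright round black pull knob: 18 mm across, 32 mm high, from 61 to 93 mm above the table, 124 mm from the drum's axis with the gate shut, on a flat steel tongue whose top is 55 mm up; about 26 mm free between it and the ratchet ring
- relay_mid (a point): centre of the plug-in relay: a small plain block, 12 x 33 x 15 mm, with short pins at one end, lying on the drum's floor in one of the compartments; the only block-shaped part in the drum, about 30 g
- drum_screw_1_mid (a point): centre of a screw, 21 mm long, head 9 mm, lying in the drum; stays there
- drum_screw_2_mid (a point): centre of a screw, 21 mm long, head 9 mm, lying in the drum; stays there
- drum_screw_3_mid (a point): centre of a screw, 21 mm long, head 9 mm, lying in the drum; stays there
- drum_screw_4_mid (a point): centre of a screw, 21 mm long, head 9 mm, lying in the drum; stays there
- gland_1_mid (a point): centre of a small grey cable gland, 21 mm across, 25 mm high, in the drum; stays there
- gland_2_mid (a point): centre of a small grey cable gland, 21 mm across, 25 mm high, in the drum; stays there
- rail_offcut: piece of top hat mounting rail, 90 x 35 x 8 mm; lies on the table and stays there; origin at the centre of its underside
- end_clamp_b: rail end clamp lying on its side, 34 x 42 x 10 mm; lies on the table and stays there; origin at the centre of its underside
- marker: marker pen, 133 mm long; lies on the table and stays there; origin at the centre of its underside
- driver_small: small screwdriver, 160 mm long; lies on the table and stays there; origin at the centre of its underside

How it is judged:
On the way, in this order (a step that is already met when the one before it is completed fails the run):
1. with the gate shut, the relay's compartment stands over the outlet and the pawl has dropped behind its tooth ((value of joint carousel between 0.745 and 0.945 rad or value of joint carousel between 1.531 and 1.731 rad or value of joint carousel between 2.316 and 2.516 rad) and value of joint pawl below 0.06 rad and x of relay_mid in the frame of dispenser between -0.078 and -0.02 m and y of relay_mid in the frame of dispenser between -0.03 and 0.03 m and height (world z) of relay_mid above 0.052 m and value of joint gate below 0.004 m), for 0.3 s.
2. the gate is drawn out to its end stop (value of joint gate above 0.051 m), for 0.1 s.
3. the relay has fallen into the tray and the gate is home again (x of relay_mid in the frame of dispenser between -0.126 and -0.012 m and y of relay_mid in the frame of dispenser between -0.036 and 0.036 m and height (world z) of relay_mid below 0.04 m and value of joint gate below 0.004 m), for 0.2 s.
At the end, for the whole second after the job is handed in: The relay rests in the tray (centre below 40 mm, inside its walls), the gate is home (within 4 mm), the drum is still, caught at the relay's tooth (-0.04 to +0.16 rad, pawl lifted under 0.06 rad); all other parts are still in the drum (all of step 3 and (value of joint carousel between 0.745 and 0.945 rad or value of joint carousel between 1.531 and 1.731 rad or value of joint carousel between 2.316 and 2.516 rad) and value of joint pawl below 0.06 rad and height (world z) of each of drum_screw_1_mid, drum_screw_2_mid, drum_screw_3_mid, drum_screw_4_mid, gland_1_mid, gland_2_mid above 0.052 m and linear speed of relay below 0.02 m/s and velocity of joint carousel between -0.05 and 0.05 rad/s); the robot touches nothing.
It fails at once if another part drops out of the drum (height (world z) of any of drum_screw_1_mid, drum_screw_2_mid, drum_screw_3_mid, drum_screw_4_mid, gland_1_mid, gland_2_mid below 0.045 m).
It fails at once if a part is lifted out of the drum (height (world z) of any of drum_screw_1_mid, drum_screw_2_mid, drum_screw_3_mid, drum_screw_4_mid, gland_1_mid, gland_2_mid, relay_mid above 0.1 m).
It fails at once if a loose thing on the table is shifted by more than 20 mm (distance of any of rail_offcut, end_clamp_b, marker, driver_small from where it was at the start of the episode above 0.02 m).
It also fails if it takes over 61 s, if anything falls off the work surface, if the arm or the gripper's body presses on something with over 40 N, if the wrist force passes 120 N, or if a joint passes its speed limit or range.

### The arm

A 6-joint arm with a two-finger parallel gripper is mounted at the origin on a cart in front of the work surface, level with it; the furniture and walls round the work are solid. World frame = base frame: x ahead of the robot, y to its left, z up, the work surface at z = 0. Lengths are in m, angles in rad, forces in N, time in s.
With the tool pointing down it reaches from about 0.35 to 0.975 m from the base axis. Payload 7.1 kg.
Tool frame: the origin (TCP) lies midway between the tips of the shut fingers; the grasp point (between the pads) lies 19 mm behind it; z points along the fingers, y is the line along which they close (so a half turn about z gives the same grasp; the last joint's range is limited). The gripper opens to 88 mm and grips with 3 to 60 N. Pads are 20 mm wide; open, the fingers measure 115 mm over their backs; the gripper's body (75 mm by 178 mm) begins 61 mm behind the grasp point.
Start: joints at [1.293, 0.423, 1.63, -0, 1.089, -0.019], TCP at [0.16, 0.604, 0.223] pointing down, gripper open.
Joint ranges: [-3, 3], [-0.9, 2.11], [0.09, 2.58], [-1.31, 4.45], [0.11, 2.69], [-2.54, 2.54]. Speed limits (rad/s): [2.39, 2.39, 3.01, 3.14, 3.14, 3.14].

### API

Orientations are given as a unit quaternion [w, x, y, z].
In Python, from station import move_pose, movel, movej, command_gripper, wait, inverse_kinematics, read_camera, camera_info, MotionError, job_done, get_time, get_joint_pos, get_qvel, get_effort, get_tcp_pos, get_ee_rot, get_ft_force, get_ft_torque, get_grip_width, get_finger_force gives the robot as it stands. Calls block until the motion is done:
- move_pose(position, orientation): joint-space move of the TCP to a pose.
- movel(position, frame=None, v=0.15, until_force=None): straight line of the TCP; frame=None keeps the orientation; v is the mean speed in m/s. With until_force (N) it stops when the force on the tool has changed by that much, and returns True; else False.
- movej(angles): joint-space move.
- command_gripper(opening): opening from 0.0 (shut) to 1.0 (fully open); the grip force is fixed at half the most; returns when the fingers have stopped.
- wait(seconds).
- inverse_kinematics(position, orientation): joint angles nearest the present ones, or None.
- read_camera(name): name is "scene" or "top" or "wrist"; returns the picture (420x560x3 uint8, red, green, blue); there is no depth.
- camera_info(name): a dict with "intrinsics" (3x3 intrinsics, pixels), "T" (4x4, takes a point from camera to world coordinates); the wrist camera has in their place "tool_from_camera" (4x4, takes a point from camera to tool coordinates, whose origin is the TCP and whose axes are the flange's). Camera axes: x right, y up, looking along -z (the intrinsics and any distortion apply to the point x, -y, -z); pixel columns grow to the right and rows downward; lengths in m; the calibration is good to about 2 mm. A picture is of the moment at which its call begins: read the wrist's pose just before it. camera_info takes no time and is no camera call.
A pose or a line that the arm cannot do raises MotionError and nothing moves.
- job_done(): hands the job in; it is judged then, once.
Readings, each from a call of its own:
- get_time(): time.
- get_joint_pos(): joint angles.
- get_qvel(): joint speeds.
- get_effort(): joint torques, N m.
- get_tcp_pos(): TCP position.
- get_ee_rot(): TCP orientation.
- get_ft_force(): force on the tool from outside, world axes, zero at the start.
- get_ft_torque(): the same for the moment, N m.
- get_grip_width(): opening from 0.0 (shut) to 1.0 (fully open).
- get_finger_force(): force on a finger pad.
Only numpy, scipy, OpenCV 4.12 (cv2) and the standard library are available. Lean on these libraries where they do the work, as an engineer would, in place of code of your own. Each camera call takes 0.05 s, during which the arm holds its last target. There are 200 camera calls.

## Working session

There is one attempt and no reset: what is moved stays moved. The work goes in short steps, each a Python script; the robot and the scene stay as the last script left them, time stands still between calls to the robot, and variables do not carry over. Pictures are saved under pics/ and viewed, at most 10 in all, crops included, and the job is handed in when it is done.

```bash
mkdir -p pics; python3 - <<'E'
from station import *
import cv2,numpy as np
for n in("top","scene"):
    im=read_camera(n); cv2.imwrite(f"pics/{n}0.png",im[:,:,::-1]); i=camera_info(n); print(n,np.round(i["intrinsics"],1).tolist(),np.round(i["T"],3).tolist(),[k for k in i])
print(camera_info("wrist")); print(get_tcp_pos(),get_ee_rot(),get_time())
E
```

```text
top [[492.0, 0.0, 278.7], [0.0, 492.0, 205.5], [0.0, 0.0, 1.0]] [[0.016, 0.988, -0.151, 0.333], [-1.0, 0.017, 0.005, 0.197], [0.007, 0.151, 0.988, 1.35], [0.0, 0.0, 0.0, 1.0]] ['intrinsics', 'T']
scene [[471.5, 0.0, 283.2], [0.0, 471.5, 204.0], [0.0, 0.0, 1.0]] [[-0.879, 0.357, -0.317, 0.075], [-0.477, -0.639, 0.603, 0.993], [0.012, 0.682, 0.732, 1.061], [0.0, 0.0, 0.0, 1.0]] ['intrinsics', 'T']
{'intrinsics': array([[320.59831905,   0.        , 277.72826154],
       [  0.        , 320.59831905, 205.96036997],
       [  0.        ,   0.        ,   1.        ]]), 'tool_from_camera': array([[ 1.19323761e-05,  9.60351551e-01,  2.78791855e-01,
         7.61822914e-02],
       [ 9.99999978e-01,  4.71647685e-05, -2.05268316e-04,
        -1.15016920e-03],
       [-2.10278899e-04,  2.78791851e-01, -9.60351529e-01,
        -1.61324209e-01],
       [ 0.00000000e+00,  0.00000000e+00,  0.00000000e+00,
         1.00000000e+00]])}
[0.15978864 0.60374082 0.22200201] [-8.49074571e-05  1.29019992e-01  9.91641776e-01 -6.50445906e-04] 0.1
```

View pics/top0.png

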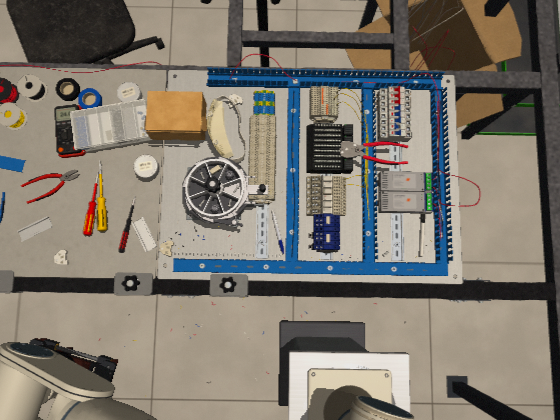

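View pics/scene0.png

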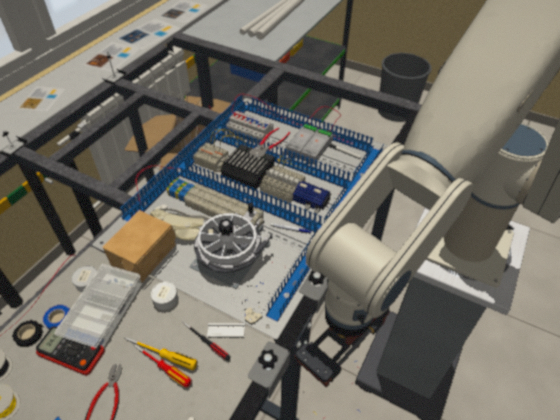

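Drum is at about (216,184) in the top picture, with the gate knob apparently at (262,187); so the dispenser's -x points to image right. I'll look with the wrist camera.

```bash
cat > h.py <<'E'
from station import *
import cv2,numpy as np
from scipy.spatial.transform import Rotation as R
def quat(yaw):  # tool down, tool x axis at world angle yaw
    q=(R.from_euler('z',yaw)*R.from_euler('x',np.pi)).as_quat(); return [q[3],q[0],q[1],q[2]]
def tcpT():
    q=get_ee_rot(); T=np.eye(4); T[:3,:3]=R.from_quat([q[1],q[2],q[3],q[0]]).as_matrix(); T[:3,3]=get_tcp_pos(); return T
def px2w(uv,z,K,T):
    d=T[:3,:3]@(np.array([1,-1,-1])*(np.linalg.inv(K)@[uv[0],uv[1],1])); o=T[:3,3]; return o+d*(z-o[2])/d[2]
def w2px(p,K,T):
    c=T[:3,:3].T@(np.array(p)-T[:3,3]); c=c*[1,-1,-1]; c=K@c; return c[:2]/c[2]
E
python3 - <<'E'
from h import *
i=camera_info("top");K,T=i["intrinsics"],i["T"]
c=px2w((216,184),.09,K,T); k=px2w((262,187),.08,K,T); print(c,k,np.linalg.norm(c-k))
im=cv2.imread("pics/top0.png")[130:270,90:320]; cv2.imwrite("pics/topc.png",cv2.resize(im,None,fx=3.4,fy=3.4,interpolation=cv2.INTER_CUBIC))
for yaw in (0,np.pi/2,-np.pi/2,np.pi):
    q=inverse_kinematics([c[0],c[1],.30],quat(yaw)); print(yaw,None if q is None else np.round(q,2))
E
```

```text
[0.58043848 0.35566025 0.09      ] [0.57649422 0.23595117 0.08      ] 0.12019076909404466
0 [ 0.53  0.44  1.42 -0.    1.28  2.1 ]
1.5707963267948966 [ 0.53  0.44  1.42 -0.    1.28  0.53]
-1.5707963267948966 None
3.141592653589793 [ 0.53  0.44  1.42  0.    1.28 -1.04]
```

View pics/topc.png

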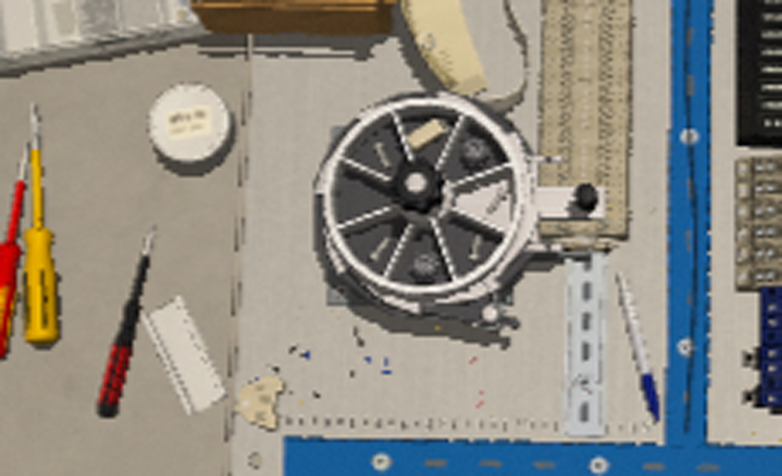

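The crop shows the relay at (428,133) with the gland compartment between it and the bright-floored outlet compartment: apparently 2 teeth away (270°). The gate points to world -y. Closer look to confirm.

```bash
python3 - <<'E'
from h import *
move_pose([.58,.34,.30],quat(2.6)); wait(.3)
i=camera_info("wrist");T=tcpT()@i["tool_from_camera"]; im=read_camera("wrist"); cv2.imwrite("pics/w1.png",im[:,:,::-1]); np.savez("w1",K=i["intrinsics"],T=T)
print(np.round(get_tcp_pos(),4),get_time())
for p in ([.58,.3557,.136],[.576,.236,.093]): print(w2px(p,i["intrinsics"],T))
E
```

```text
[0.5797 0.3404 0.3   ] 2.275
[291.44139281 181.7867039 ]
[203.12657224 221.54371339]
```

View pics/w1.png

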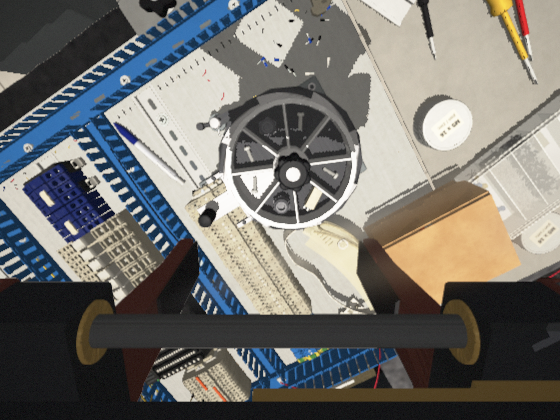

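Knob top centre at (292,173), gate knob top ≈ (206,212), relay (314,197), gland (281,205), screw in outlet compartment (253,184), which is in line with the gate. Checking geometry.

```bash
python3 - <<'E'
from h import *
d=np.load("w1.npz");K,T=d["K"],d["T"]
k=px2w((292,173),.136,K,T); g=px2w((206,212),.093,K,T); print(k,g,np.linalg.norm((k-g)[:2]))
rim=px2w((294,164),.09,K,T);print("rim",rim)
ax=np.arctan2(*(k-g)[1::-1]);print("disp x axis",np.degrees(ax))
for n,uv in dict(relay=(314,197),gland=(281,205),scr=(253,184),s2=(330,173)).items():
    p=px2w(uv,.063,K,T)-k; print(n,np.hypot(*p[:2]),(np.degrees(np.arctan2(p[1],p[0])-ax))%360)
im=cv2.imread("pics/w1.png")[90:240,180:380]; cv2.imwrite("pics/w1c.png",cv2.resize(im,None,fx=4,fy=4,interpolation=cv2.INTER_CUBIC))
E
```

```text
[0.57236406 0.36082524 0.136     ] [0.56779035 0.24587671 0.093     ] 0.11503948200569797
rim [0.57267164 0.36561534 0.09      ]
disp x axis 87.72144619538231
relay 0.05469054385132571 276.98674130158076
gland 0.05607312554455748 230.6007284830724
scr 0.053536968629873755 182.06728088273852
s2 0.052721650361644175 316.70601197991016
```

View pics/w1c.png

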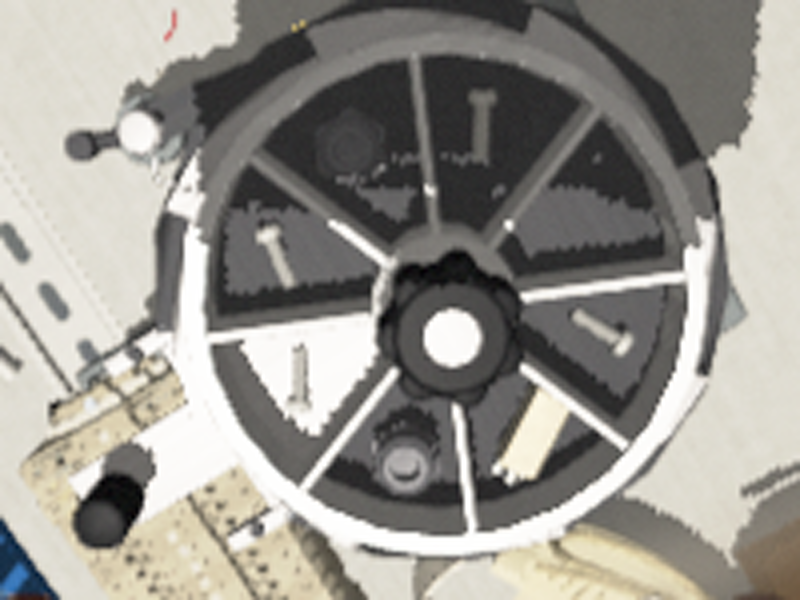

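Confirmed: relay (cream block with pins, crop (535,435)) is two compartments from the outlet; target carousel ≈ 1.571+0.06. Low look over the knob to refine the centres.

```bash
python3 - <<'E'
from h import *
command_gripper(1.0)
move_pose([.573,.360,.215],quat(2.6)); wait(.3)
i=camera_info("wrist");T=tcpT()@i["tool_from_camera"]; im=read_camera("wrist"); cv2.imwrite("pics/w2.png",im[:,:,::-1]); np.savez("w2",K=i["intrinsics"],T=T)
print(np.round(get_tcp_pos(),4),get_time(),get_joint_pos())
for p in ([.573,.361,.136],[.568,.24,.093]): print(w2px(p,i["intrinsics"],T))
E
```

```text
[0.5738 0.3601 0.2166] 3.2833 [ 5.42913392e-01  5.04981726e-01  1.51153347e+00 -4.91998659e-05
  1.12263889e+00 -4.85910629e-01]
[278.96918807 210.97447643]
[169.01496816 255.27948991]
```

View pics/w2.png

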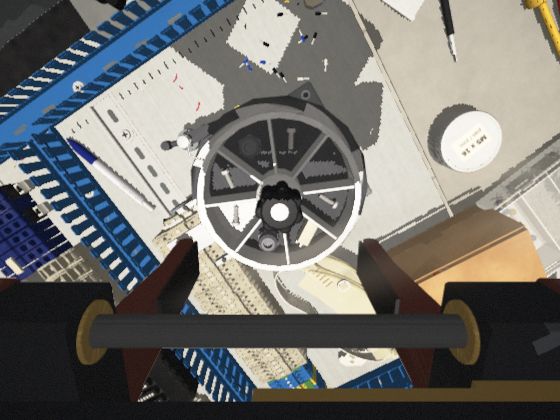

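Knob at (280,212), within a pixel of the prediction, so the centre (0.573, 0.361) holds. Grip and turn.

```bash
python3 - <<'E'
from h import *
K=np.load("w2.npz")["K"];T=np.load("w2.npz")["T"]; c=px2w((280,212),.136,K,T); print(c)
print(movel([c[0],c[1],.103],v=.1,until_force=15), get_tcp_pos())
command_gripper(0.0); print("w",get_grip_width(),get_finger_force(),get_ft_force(),get_ft_torque())
q0=np.array(get_joint_pos()); 
tot=1.60; n=16
for k in range(1,n+1):
    q=q0.copy(); q[5]+=tot*k/n; movej(q); t=get_ft_torque(); print(k,round(tot*k/n,2),round(get_joint_pos()[5]-q0[5],3),np.round(t,2),np.round(get_ft_force(),1))
print(get_time())
E
```

```text
[0.57414947 0.36126118 0.136     ]
False [0.57465901 0.36155539 0.10383775]
w 0.4513213036448631 29.999781847000122 [ 0.68747835  2.40149885 -1.32464785] [ 0.24162279 -0.15328485 -0.02732735]
1 0.1 0.097 [ 0.01 -0.04  0.01] [ 1.2  0.6 -0.3]
2 0.2 0.196 [-0.09  0.03 -0.07] [-0.6 -0.3  0.3]
3 0.3 0.295 [-0.13  0.15 -0.05] [-0.9 -0.2 -0.5]
4 0.4 0.395 [-0.18  0.21  0.04] [-0.8 -0.8  1.4]
5 0.5 0.494 [-0.31  0.33 -0.01] [-1.2 -2.1  0.8]
6 0.6 0.595 [-0.41  0.5  -0.17] [-2.2 -1.5  2.4]
7 0.7 0.695 [-0.29  0.76 -0.83] [-3.5 -1.2  1.8]
8 0.8 0.794 [-0.3   0.95 -0.07] [-4.8 -2.4  2.6]
9 0.9 0.895 [-0.31  0.92 -0.02] [-4.1 -2.1  3.4]
10 1.0 0.995 [-0.29  0.93 -0.07] [-6.4 -1.5  3.4]
11 1.1 1.095 [-0.25  0.97 -0.03] [-4.8 -1.7  4.1]
12 1.2 1.195 [-0.32  1.   -0.11] [-5.2 -1.8  3.4]
13 1.3 1.295 [-0.26  1.   -0.09] [-5.3 -1.5  2.8]
14 1.4 1.395 [-0.28  1.05 -0.06] [-5.4 -1.6  2.7]
15 1.5 1.496 [-0.24  1.05 -0.59] [-5.4 -1.9  1.9]
16 1.6 1.595 [-0.15  1.06 -0.11] [-5.6 -0.9  3.8]
9.35
```

Torque peaks at 0.7 and 1.5 rad, falling after: two teeth passed. Verify by turning gently back against the pawl, then release and look.

```bash
python3 - <<'E'
from h import *
q0=np.array(get_joint_pos()); 
for k in range(1,7):
    q=q0.copy(); q[5]-=.02*k; movej(q); wait(.1); t=get_ft_torque()[2]; print(k,round(get_joint_pos()[5]-q0[5],3),round(t,2))
    if t>.35: break
q[5]+=.02; movej(q); wait(.1); print(get_ft_torque())
command_gripper(1.0); p=get_tcp_pos(); movel([p[0],p[1],.215],v=.15); wait(.2)
i=camera_info("wrist");T=tcpT()@i["tool_from_camera"]; im=read_camera("wrist"); np.savez("w3",K=i["intrinsics"],T=T)
im=im[90:290,170:400,::-1]; cv2.imwrite("pics/w3.png",cv2.resize(im,None,fx=3,fy=3,interpolation=cv2.INTER_CUBIC)); print(get_time())
g=[.568,.24,.093]; print((w2px(g,i["intrinsics"],T)-[170,90])*3,(w2px([.5742,.3613,.136],i["intrinsics"],T)-[170,90])*3)
E
```

```text
1 -0.021 0.08
2 -0.04 0.03
3 -0.06 -0.01
4 -0.08 -0.01
5 -0.099 -0.44
6 -0.12 -0.51
[0.65622404 0.40036733 0.00812326]
13.8333
[471.09573983 645.8425146 ] [325.47876597 368.42543599]
```

View pics/w3.png

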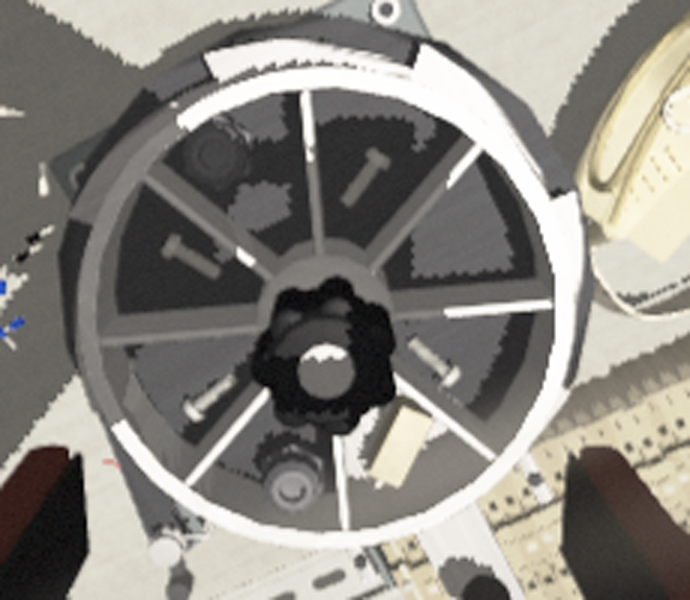

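The relay (400,445) is now in the compartment facing the gate knob (475,580). Measure the drum phase from the wall tops in both pictures.

```bash
python3 - <<'E'
from h import *
W={"w1":(4,[(415,55),(595,105),(690,275),(628,445),(472,530),(305,488),(208,337),(252,152)],(180,90),(103,517)),
"w3":(3,[(305,92),(478,145),(550,303),(492,458),(345,528),(188,487),(102,340),(147,178)],(170,90),(480,585))}
for n,(s,P,o,gk) in W.items():
    d=np.load(n+".npz");K,T=d["K"],d["T"]
    w=np.array([px2w((u/s+o[0],v/s+o[1]),.089,K,T) for u,v in P]); c=w.mean(0)
    r=w-c; a=np.degrees(np.arctan2(r[:,1],r[:,0]))%360
    g=px2w((gk[0]/s+o[0],gk[1]/s+o[1]),.093,K,T); ga=np.degrees(np.arctan2(*(g-c)[1::-1]))%360
    print(n,np.round(c,4),np.round(np.hypot(r[:,0],r[:,1]),3),np.round(a,1),"mod45",np.round((a-22.5+20)%45-20,1),"gate",g,ga)
E
```

```text
w1 [0.5735 0.3617 0.089 ] [0.07  0.07  0.071 0.07  0.07  0.07  0.07  0.07 ] [156.6 112.8  66.   21.6 336.3 292.1 246.8 200.9] mod45 [-0.9  0.3 -1.5 -0.9 -1.2 -0.4 -0.7 -1.6] gate [0.57521833 0.24039568 0.093     ] 270.8316219719703
w3 [0.5741 0.3609 0.089 ] [0.069 0.07  0.069 0.069 0.07  0.071 0.069 0.069] [ 68.3  23.9 338.8 293.4 248.5 204.1 157.7 113.2] mod45 [0.8 1.4 1.3 0.9 1.  1.6 0.2 0.7] gate [0.58003381 0.25961571 0.093     ] 273.3498236796943
```

Net turn 88.2° (1.538 rad + start 0–0.06): it went back until something stopped it, consistent with the pawl, but I'll make it certain: regrip, turn +0.05 further (inside the window in every case), and watch torque.

```bash
python3 - <<'E'
from h import *
q=np.array(get_joint_pos()); q[5]+=.04; movej(q)
p=[.574,.3611]; movel([p[0],p[1],.103],v=.12,until_force=15); print(get_ft_torque())
command_gripper(0.0); wait(.1); print("w",get_grip_width(),get_ft_torque())
q=np.array(get_joint_pos())
for k in range(5): q[5]+=.01; movej(q); wait(.05); print(np.round(get_ft_torque()[2],3))
command_gripper(1.0); p=get_tcp_pos(); movel([p[0],p[1],.215],v=.15); wait(.2)
i=camera_info("wrist");T=tcpT()@i["tool_from_camera"]; im=read_camera("wrist"); np.savez("w4",K=i["intrinsics"],T=T)
im=im[90:290,170:400,::-1]; cv2.imwrite("pics/w4.png",cv2.resize(im,None,fx=3,fy=3,interpolation=cv2.INTER_CUBIC)); print(get_time())
E
```

```text
[-0.10155949  0.08485249 -0.01215604]
w 0.4474433562882372 [ 0.28283598  0.71536207 -0.0321931 ]
-0.078
-0.057
-0.023
0.024
-0.097
19.5917
```

View pics/w4.png

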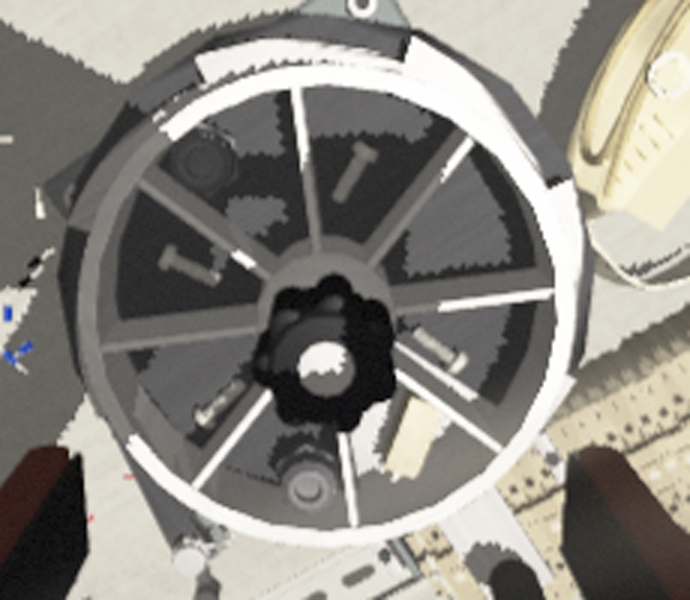

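Relay (408,435) in the gate compartment. Phase again.

```bash
python3 - <<'E'
from h import *
d=np.load("w4.npz");K,T=d["K"],d["T"]
P=[(297,90),(470,140),(551,293),(497,450),(352,524),(195,487),(104,346),(140,182)]
w=np.array([px2w((u/3+170,v/3+90),.089,K,T) for u,v in P]); c=w.mean(0); r=w-c
a=np.degrees(np.arctan2(r[:,1],r[:,0]))%360
m=(a-22.5+20)%45-20; print(c,np.round(m,1),m.mean())
E
```

```text
[0.57399336 0.36093275 0.089     ] [-2.5 -1.9 -1.9 -2.1 -2.1 -1.6 -2.7 -2.1] -2.1253879028293707
```

Drum now 1.593 + (0..0.06): past the tooth, in the window, with no climbing torque, so the pawl is in. Now the gate.

```bash
python3 - <<'E'
from h import *
g=[.576,.237]
command_gripper(0.55)
move_pose([*g,.16],quat(np.pi/2)); 
print(movel([*g,.066],v=.1,until_force=10),get_tcp_pos())
command_gripper(0.0); print("w",get_grip_width()*88,get_finger_force(),get_ft_force())
p=np.array(get_tcp_pos()); u=np.array([-.014,-1,0])
print(movel(p+u*.062,v=.05,until_force=15),get_tcp_pos()-p,get_ft_force(),get_time()); wait(.3)
im=read_camera("wrist"); cv2.imwrite("pics/w5.png",im[:,:,::-1]); s=read_camera("scene")[190:290,170:320,::-1]; cv2.imwrite("pics/s5.png",cv2.resize(s,None,fx=5,fy=5,interpolation=cv2.INTER_CUBIC))
E
```

```text
False [0.57652063 0.23719669 0.06663158]
w 17.439176171338953 30.000287890434265 [ 0.43521419 -0.31165408  0.67263299]
True [ 1.26113061e-03 -5.49949627e-02 -5.35821566e-06] [0.59745506 4.3392253  2.52558749] 23.8083
```

View pics/w5.png

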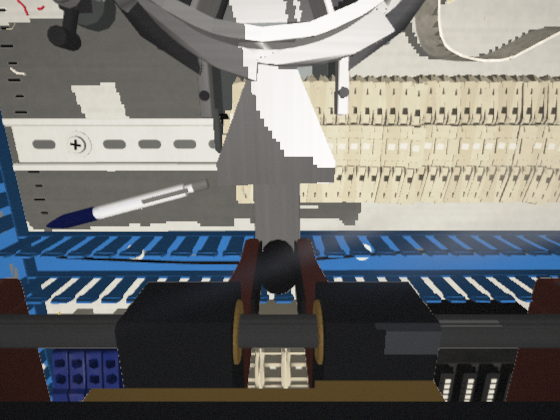

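Gate out 55 mm to its stop (the wedge plate at (280,130) is clear of the drum). Push it home with force guard, then look.

```bash
python3 - <<'E'
from h import *
p=np.array(get_tcp_pos()); u=np.array([.014,1,0])
print(movel(p+u*.060,v=.05,until_force=15),get_tcp_pos(),get_tcp_pos()-p,get_ft_force()); wait(.2); print(get_tcp_pos()-p)
command_gripper(0.5); p=get_tcp_pos(); movel([p[0],p[1],.16],v=.12)
movel([.576,.20,.24],v=.2); wait(.2); print(get_time(),get_ft_force())
im=read_camera("wrist")[0:250,120:440,::-1]; cv2.imwrite("pics/w6.png",cv2.resize(im,None,fx=2.4,fy=2.4,interpolation=cv2.INTER_CUBIC))
E
```

```text
True [0.57650262 0.23703694 0.06617826] [-1.25486171e-03  5.49983806e-02  3.12819099e-05] [-0.28929207 -2.32635694  4.6030973 ]
[-1.23502059e-03  5.49982972e-02  4.35804234e-05]
27.7917 [-1.16385671 -0.39774407 -0.47621822]
```

View pics/w6.png

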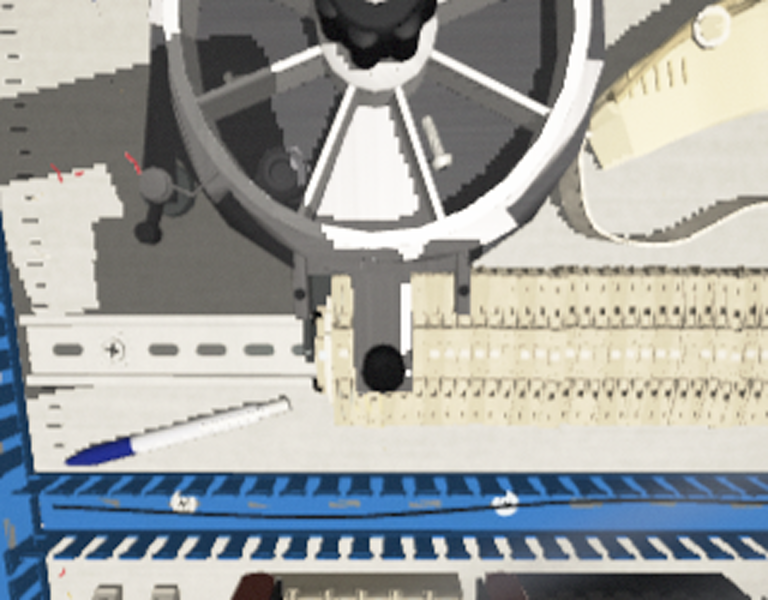

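The outlet compartment at (375,165) is empty, and the gate is home: it returned the full 55.0 mm and stopped against resistance. The other parts are still in the drum.

```bash
python3 -c "
from station import *
print(job_done(),get_time())"
```

```text
the job is handed in; nothing more can be done
the job is handed in; nothing more can be done
```

I turned the drum two teeth, drew the gate 55 mm to its stop and pushed it fully home. The relay's compartment is now empty, so it should be in the tray, though I couldn't see it there. The job was handed in at about 28 s with no verdict shown.

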